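# Slide the doming stake home in its undercut bench holder and lock it

### The arm

A 7-joint arm with a two-finger parallel gripper is mounted at the origin on the work surface. World frame = base frame: x ahead of the robot, y to its left, z up, the work surface at z = 0. Lengths are in m, angles in rad, forces in N, time in s.
With the tool pointing down it reaches from about 0.4 to 0.85 m from the base axis. Payload 10.4 kg.
Tool frame: the origin (TCP) lies on the centre line of the jaws, within the pads' length; the fingertips stand 8 mm ahead of it and the grasp point (between the pads) lies 11 mm behind it (r.finger_overhang is the distance from the TCP to the fingertips, in m); z points along the fingers, y is the line along which they close (so a half turn about z gives the same grasp; the last joint's range is limited). The gripper opens to 87 mm and grips with 3 to 60 N. Pads are 19 mm wide; open, the fingers measure 117 mm over their backs; the gripper's body (75 mm by 190 mm) begins 51 mm behind the grasp point.
Start: joints at [1.082, 0.332, -0.065, 1.46, 0.022, 1.35, -0.088], TCP at [0.281, -0.558, 0.231] pointing down, gripper open.
Joint ranges: [-2.6, 2.6], [-0.5, 2.12], [-1.47, 1.34], [0.16, 2.42], [-1.27, 4.41], [0.06, 2.06], [-2.6, 2.6]. Speed limits (rad/s): [2.22, 2.22, 2.79, 2.79, 3.14, 3.14, 3.14].

### API

Orientations are given as a unit quaternion [x, y, z, w].
In Python, from bench import r, vision gives the robot as it stands.
- The arm moves only by the tool drive_tool, never from a script. Its argument "series" is a list of rows, each a list of 2 entries, a list of its own where there are three numbers: the shift along the world's x, y, z in cm, then the turn about the world's z in degrees. A call has exactly 10 rows; each row shifts and turns the commanded pose from where the row before left it; what a row does not reach is not made up. A row lasts 1/8 s, in which the tool goes at most 62.5 mm and 10.7 degrees, less where a joint would pass 70% of its speed; a pose out of reach is approached as far as the arm can. A call with a gripper value outside its range is refused whole. "hand" is the closure, from 0 (fully open) to 1 (shut), set as the call begins (left out, the last holds). The fingers move at their own pace and stop on an object; "newtons" is the grip in N (left out, the last holds). Time passes only in rows, so rows that do not move let the fingers close, or fill a call up. It gives the time, the measured TCP pose, the force, the opening and the grip force at its end, in the units of the state.
- r.read_state(): the state, without advancing time (a new reading comes with each control period).
- vision.camera(name): name is "side" or "top" or "wrist"; returns a dict with "color" (384x512x3 uint8, red, green, blue), "intrinsics" (3x3 intrinsics, pixels), "R" (3x3) and "t" (3): a world point X has camera coordinates R X + t; the wrist camera has in their place "mount" (4x4, takes a point from camera to tool coordinates, whose origin is the TCP and whose axes are the flange's). Camera axes: x right, y down, z forward; pixel columns grow to the right and rows downward; lengths in m; the calibration is good to about 2 mm. A picture is of the moment at which its call begins: read the wrist's pose just before it. There is no depth.
- r.close_job(): hands the job in; it is judged then, once.
The state is a dict: "time": time; "joint_positions": joint angles; "joint_vel": joint speeds; "joint_torque": joint torques, N m; "ee_pos": TCP position; "eef_rot": TCP orientation; "ft_force": force on the tool from outside, world axes, zero at the start; "torque": the same for the moment, N m; "width": finger opening in m; "grip_force": force on a finger pad.
Only numpy, scipy, OpenCV 4.12 (cv2) and the standard library are available. Lean on these libraries where they do the work, as an engineer would, in place of code of your own. Each camera call takes 0.05 s, during which the arm holds its last target. There are 200 camera calls.

### The job

Fit the steel doming stake into the blue bench holder: set its foot on the holder's apron, slide it in under the overhanging lips and press it firmly home against the brass end stop, keeping up about 15 N on the stop for a second. Never press on the stop with more than 25 N, and do not ram the stake against the holder or set it down hard. Then, with the stake left home, push the red-knobbed bolt all the way across behind its foot, and leave the jar, the dish and the hammer where they are.

Things in the scene. Friction and masses are not known exactly. Their poses are not given: they have to be found in the camera images.
- stake: Steel doming stake, about 0.5 kg, standing on the bench: a dark flat foot 60 (x) x 50 (y) x 10 mm, on it centrally a bright square pillar 26 x 26 mm from height 10 to 65 mm, with a low dome 4.5 mm high on top. Origin: centre of the foot's underside; z up. The same when turned half round about z. The pillar is the place to grip.
- holder: Blue and steel bench holder, screwed down. Origin on the bench; x points into the pocket, from the open apron to the brass stop; y towards the bolt's side; z up. Its dark base plate is 8 mm thick, x = -85 to +60, y = -34 to +34 mm; the foot is set down on the open apron x = -85 to -10, at z = 8. The bolt runs along y at x = -28 to -12.
- mouth (a point): Middle of the pocket's mouth, at holder (-8, 0, 8) mm, on the plate. Blue side walls with inner faces at y = +-26 from x = 4 to 52, flared to about +-31 at the mouth. Over them blue lips reach in to y = +-17, x = -8 to 52, underside z = 20, top z = 27: the foot has 1 mm play each side and 2 mm above; the pillar runs in the 34 mm gap between the lips.
- home (a point): Where the stake's origin is when home: holder (20, 0, 8) mm, on the plate in the pocket. The stake's x axis then lies along the holder's x (either way round) and its foot touches the stop face at holder x = 50.
- stop: Brass end stop across the pocket's far end, fixed to the holder, rigid: 10 (x) x 68 (y) x 19 mm, its face towards the mouth is at its x = -5 mm. Origin: centre of its underside, at holder (55, 0, 8) mm; axes as the holder's.
- bolt (a joint): Travel of the steel lock bolt in m: 0 = drawn back (round nose at holder y = +33 mm), grows as it moves to the holder's -y, 0.028 = fully across (nose at y = +5 mm), behind the foot, with 2 mm to spare if the stake is home; it stops there. Slides with about 1.5 N of friction, no spring, and stays where left. Its 16 mm wide bar is 9 mm high, top at z = 19.
- bolt_knob (a point): Centre of the top of the bolt's red upright knob, 55 mm above the bench, at holder (-20, 73, 55) mm when the bolt is drawn back. The knob is a pin 12 mm across from z = 19 up, with a cap 16 mm across from z = 43 to 55.
- jar: Glass jar with a red lid, 64 mm across, 90 mm high, standing loose. Origin: centre of its underside. Leave alone.
- dish: White ceramic dish, 76 mm across, 20 mm high, loose. Origin: centre of its underside. Leave alone.
- hammer: Hammer with a wooden handle lying loose on the bench, 260 mm long, 26 mm high, its steel head towards the robot. Origin under its middle. Leave alone.
Things that resemble listed ones, but are neither listed nor needed, are in the scene too. What is shaped like the stake but turquoise is not meant.

How it is judged:
By the outcome, as a careful person would: the job done as asked, in the order asked, and still so for the second after the job is handed in, with the robot touching nothing.
It also fails if it takes over 70 s, if anything falls off the work surface, if the arm or the gripper's body presses on something with over 40 N, if the wrist force passes 120 N, or if a joint passes its speed limit or range.

## Working session

There is one attempt and no reset: what is moved stays moved. The work goes in short steps, Python scripts to look and compute and a tool call to move; the robot and the scene stay as the last step left them, time stands still between calls to the robot, and variables do not carry over. Pictures are saved under pics/ and viewed, at most 10 in all, crops included, and the job is handed in when it is done.

Besides the shell and the picture viewer there is one more tool, called after "Emit:" as a command line: name --argument value ..., lists and objects as JSON in quotes. drive_tool: Moves the arm, as the interface text tells. Its arguments: {"type":"object","properties":{"series":{"type":"array"},"hand":{"type":"number"},"newtons":{"type":"number"}},"required":["series"]}

```bash
mkdir -p pics; cat > h.py <<'E'
import numpy as np, cv2
from bench import r, vision
from scipy.spatial.transform import Rotation as Ro
def grab(name):
    s=r.read_state(); c=vision.camera(name)
    if name=="wrist":
        T=np.eye(4);T[:3,:3]=Ro.from_quat(s["eef_rot"]).as_matrix();T[:3,3]=s["ee_pos"]
        W=np.linalg.inv(T@np.array(c["mount"])); c["R"],c["t"]=W[:3,:3],W[:3,3]
    c={k:np.array(c[k]) for k in("color","intrinsics","R","t")}; np.savez(f"{name}.npz",**c); return c
def load(name): return dict(np.load(f"{name}.npz"))
def at(c,u,v,z):
    d=c["R"].T@np.linalg.inv(c["intrinsics"])@np.array([u,v,1.]); o=-c["R"].T@c["t"]
    return o+d*(z-o[2])/d[2]
def px(c,X):
    p=c["intrinsics"]@(c["R"]@np.array(X)+c["t"]); return p[:2]/p[2]
def save(c,f,crop=None,k=1):
    im=c["color"][:,:,::-1]
    if crop: x0,y0,x1,y1=crop; im=im[y0:y1,x0:x1]
    cv2.imwrite(f"pics/{f}",cv2.resize(im,None,fx=k,fy=k,interpolation=cv2.INTER_CUBIC))
E
python3 - <<'E'
from h import *
a=grab("top");b=grab("side")
save(a,"top1.png",k=1.5);save(b,"side1.png",k=1.5)
for c in(a,b):print(-c["R"].T@c["t"], c["R"][2])
print(r.read_state())
E
```

```text
[0.41784517 0.01413749 0.86212608] [ 0.17847013 -0.00329429 -0.98393982]
[ 0.25256859 -0.50047271  0.51609291] [ 0.46376187  0.6677938  -0.58221678]
{'time': 0.1, 'joint_positions': array([ 1.08242344,  0.33278772, -0.06472452,  1.46081006,  0.02160338,
        1.34992339, -0.08845153]), 'joint_vel': array([-2.31034562e-04, -2.80280440e-03,  3.65555648e-05, -1.24605734e-03,
       -1.98992145e-03, -1.92187632e-03,  5.48142868e-04]), 'joint_torque': array([-2.22901572e-04, -6.24547362e+01,  2.36317719e-02, -3.90720606e+01,
       -6.14792691e-02,  3.66216945e-02,  2.63985527e-05]), 'ee_pos': array([ 0.28056029, -0.55812736,  0.22986922]), 'eef_rot': array([ 9.72993654e-01,  2.30831039e-01, -1.66826910e-04, -5.93408061e-04]), 'ft_force': array([ 0.01237971,  0.47760283, -0.22137709]), 'torque': array([ 0.01364228, -0.01660685, -0.04553714]), 'grip_force': 0.0, 'width': 0.08680068671430893}
```

View pics/top1.png

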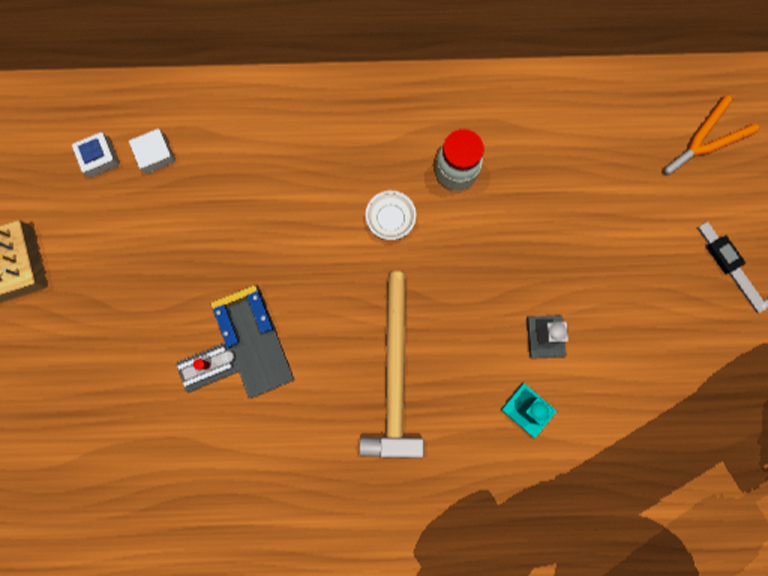

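View pics/side1.png

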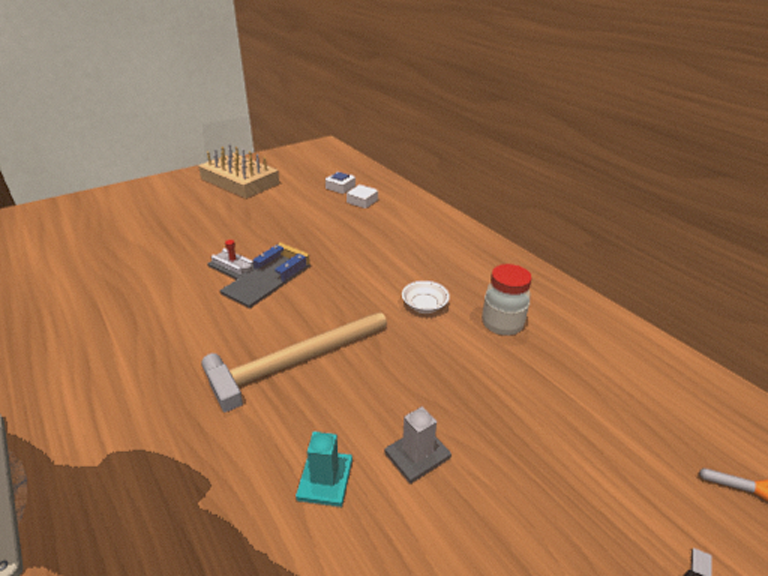

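Top view (1.5x scale): grey stake at (547,337), holder at (250,340) with its brass stop at (235,296) and red knob at (200,365), hammer at (396,365), dish at (390,215), jar at (462,158).

Candidates for the stake: the grey/steel one at (547,337) in top and (418,445) in side, and the turquoise one at (529,410) in top and (325,468) in side. I choose the grey one and check it in a close crop.

```bash
python3 - <<'E'
from h import *
c=load("top"); im=c["color"][:,:,::-1]
k=6
A=cv2.resize(im[200:300,330:392],None,fx=k,fy=k,interpolation=cv2.INTER_CUBIC)[:600]
B=cv2.resize(im[182:272,112:172+30],None,fx=5,fy=5,interpolation=cv2.INTER_CUBIC)
o=np.zeros((600,800,3),np.uint8);o[:A.shape[0],:350]=A[:,:350];o[:450,350:800]=B[:,:450]
cv2.imwrite("pics/crop2.png",o)
for n,(u,v),z in[("foot",(547,337),.01),("dome",(557,331),.069),("hold apron",(262,362),.008),("knob",(200,365),.055),("stop",(235,296),.027),("dish",(390,215),.01),("jarlid",(463,150),.09),("ham head",(392,447),.026),("ham end",(397,275),.02)]:
    print(n,at(c,u/1.5,v/1.5,z).round(4))
E
```

```text
foot [ 0.5018 -0.2174  0.01  ]
dome [ 0.5036 -0.2153  0.069 ]
hold apron [0.4769 0.1908 0.008 ]
knob [0.4718 0.2645 0.055 ]
stop [0.5701 0.2263 0.027 ]
dish [0.6896 0.0024 0.01  ]
jarlid [ 0.7544 -0.0994  0.09  ]
ham head [0.3558 0.0089 0.026 ]
ham end [ 0.596  -0.0051  0.02  ]
```

View pics/crop2.png

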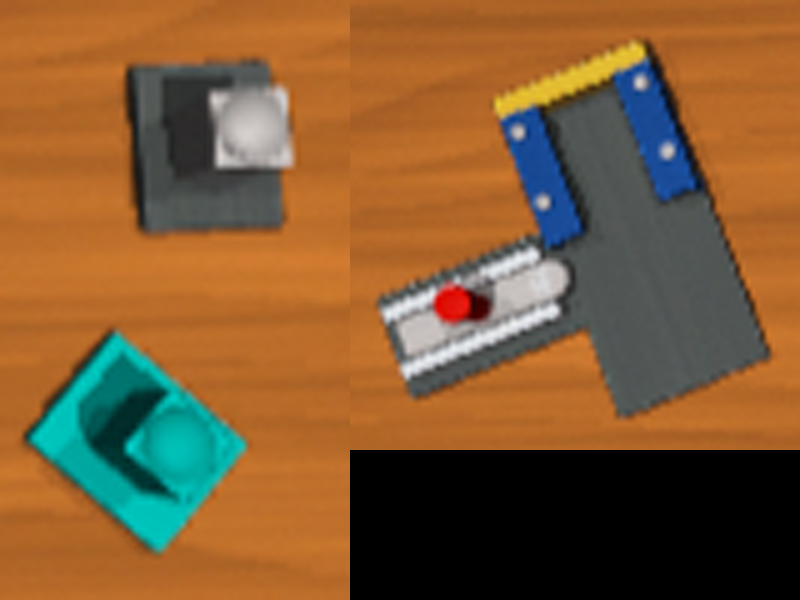

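The crop confirms the grey stake (foot corners near (133,66), (268,62), (283,230), (147,230)) and a bare holder with the bolt drawn back. I'll fit both poses by least squares.

```bash
cat >> h.py <<'E'
from scipy.optimize import least_squares
def fit(c,pts,x0):
    """pts: list of (local xyz mm, (u,v)) -> x,y,th"""
    L=np.array([p[0] for p in pts])/1000.; U=np.array([p[1] for p in pts])
    def W(q): return L@Ro.from_euler("z",q[2]).as_matrix().T+[q[0],q[1],0]
    f=lambda q:np.concatenate([px(c,X)-u for X,u in zip(W(q),U)])
    s=least_squares(f,x0,x_scale=[.1,.1,1],loss="soft_l1"); return s.x, s.fun.reshape(-1,2).round(1) if len(s.fun)==2*len(U) else None
E
python3 - <<'E'
from h import *
c=load("top")
A=lambda u,v:(u/6+330-.4,v/6+200-.4); B=lambda u,v:((u-350)/5+112-.4,v/5+182-.4)
st=[((30,25,10),A(133,66)),((30,-25,10),A(268,62)),((-30,-25,10),A(283,230)),((-30,25,10),A(147,230)),((0,0,69.5),A(251,122))]
q,e=fit(c,st,[.5,-.217,0]);print("stake",q.round(4),np.degrees(q[2]),e.tolist())
ho=[((-85,-34,8),B(770,355)),((-85,34,8),B(622,416)),((60,-34,27),B(642,40)),((60,34,27),B(495,98)),((-8,-17,27),B(663,203)),((-8,17,27),B(585,230)),((-20,73,55),B(452,300))]
q,e=fit(c,ho,[.52,.2,.3]);print("holder",q.round(4),np.degrees(q[2]),e.tolist())
R=Ro.from_euler("z",q[2]).as_matrix()
for n,p in(("mouth",(-8,0,8)),("home",(20,0,8)),("apron",(-50,0,8)),("knob",(-20,73,55))):print(n,(R@np.array(p)/1000+[q[0],q[1],0]).round(4))
s=r.read_state();M=Ro.from_quat(s["eef_rot"]).as_matrix();print(M.round(3),r.finger_overhang)
E
```

```text
stake [ 0.5036 -0.2163  0.0028] 0.1599613783699262 [[-0.3, -0.2], [0.3, -0.2], [0.1, -0.4], [-0.6, 0.2], [0.5, 0.7]]
holder [0.5189 0.2075 0.3648] 20.90192009289541 [[0.3, 0.1], [-0.1, 0.3], [0.5, -0.4], [-0.1, -0.1], [-0.2, -0.7], [0.3, -0.0], [-0.6, 0.7]]
mouth [0.5114 0.2046 0.008 ]
home [0.5375 0.2146 0.008 ]
apron [0.4721 0.1896 0.008 ]
knob [0.4741 0.2685 0.055 ]
[[ 0.893  0.449 -0.001]
 [ 0.449 -0.893  0.001]
 [-0.    -0.001 -1.   ]] 0.008
```

Emit:
drive_tool --series '[[[2.5,3.8,0],7],[[2.5,3.8,0],7],[[2.5,3.8,0],7],[[2.5,3.8,0],7],[[2.5,3.8,-0.5],7],[[2.5,3.8,-0.5],7],[[2.5,3.8,-1],7],[[2.5,3.8,-1],7],[[2.3,3.8,0],7.3],[[0,0,0],0]]' --hand 0

```text
time: 1.35
ee_pos: [0.5053, -0.2124, 0.2003]
eef_rot: [0.705, 0.71, 0.001, -0.001]
ft_force: [-0.9, -1.0, -0.3]
width: 0.087
grip_force: 0.0
```

```bash
python3 - <<'E'
from h import *
c=grab("wrist");save(c,"wrist3.png",k=1.5)
s=r.read_state();print(s["time"],s["ee_pos"],Ro.from_quat(s["eef_rot"]).as_matrix().round(3).tolist(),s["ft_force"])
for n,p in(("dome",(.5036,-.2163,.0695)),("c",(.5336,-.1913,.01))):print(n,px(c,p)*1.5)
print(-c["R"].T@c["t"])
E
```

```text
1.4 [ 0.50416895 -0.21497659  0.20025877] [[-0.002, 1.0, -0.0], [1.0, 0.002, 0.001], [0.001, -0.0, -1.0]] [-0.28132547 -1.79772251  0.10979899]
dome [377.30022647 296.95145942]
c [421.71873435 237.14141842]
[ 0.50414204 -0.1309116   0.3532753 ]
```

View pics/wrist3.png

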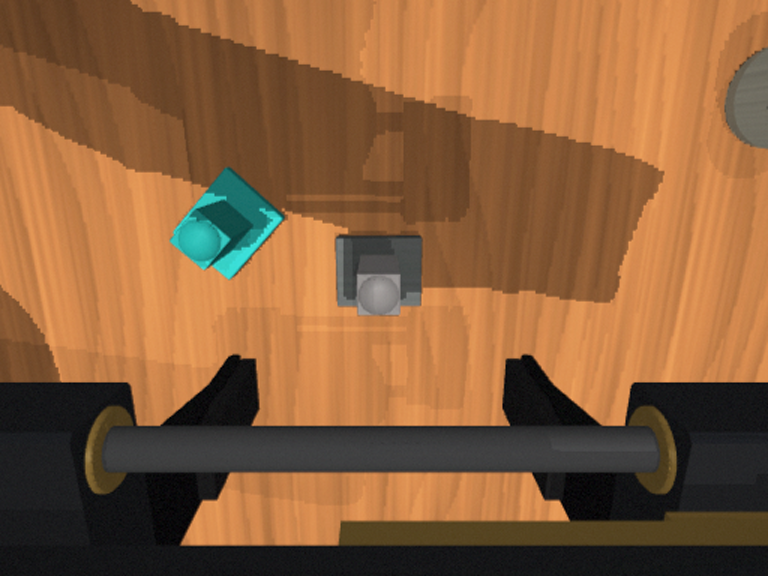

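The stake's dome is at (379,295) in the wrist view, against (377,297) predicted, so the fix agrees within 1.5 mm and the foot is square to the tool. Descending with a 1 mm correction.

Emit:
drive_tool --series '[[[0.1,0.1,-2.5],0],[[0,0,-2.5],0],[[0,0,-2.5],0],[[0,0,-2.5],0],[[0,0,-2.5],0],[[0,0,-2],0],[[0,0,-1.5],0],[[0,0,-0.8],0],[[0,0,0],0],[[0,0,0],0]]'

```text
time: 2.65
ee_pos: [0.5052, -0.2157, 0.0333]
eef_rot: [0.707, 0.707, 0.0, 0.001]
ft_force: [-0.6, -0.3, -0.4]
width: 0.0869
grip_force: 0.0
```

Emit:
drive_tool --series '[[[0,0,0],0],[[0,0,0],0],[[0,0,0],0],[[0,0,0],0],[[0,0,0],0],[[0,0,0],0],[[0,0,0],0],[[0,0,0],0],[[0,0,0],0],[[0,0,0],0]]' --hand 1 --newtons 40

```text
time: 3.9
ee_pos: [0.5046, -0.2154, 0.0325]
eef_rot: [0.707, 0.707, -0.0, -0.0]
ft_force: [-1.3, 0.7, 1.5]
width: 0.0258
grip_force: 40.0
```

Emit:
drive_tool --series '[[[0,0,1],0],[[0,0,2.5],0],[[0,0,2.5],0],[[0,1.5,2],0],[[-0.3,3.5,0],2],[[-0.3,3.5,0],2],[[-0.3,3.5,0],2],[[-0.3,3.5,0],2],[[-0.3,3.5,0],2],[[-0.3,3.5,0],2]]' --newtons 50

```text
time: 5.15
ee_pos: [0.4857, 0.0125, 0.1122]
eef_rot: [0.628, 0.778, -0.0, -0.0]
ft_force: [-0.1, 0.5, -6.2]
width: 0.0257
grip_force: 50.0
```

Emit:
drive_tool --series '[[[-0.3,3.5,0],2],[[-0.3,3.5,0],2],[[-0.3,3.5,0],2],[[-0.3,3.5,0],2],[[-0.2,3,0],0.9],[[0,1.5,0],0],[[0,0,0],0],[[0,0,0],0],[[0,0,0],0],[[0,0,0],0]]'

```text
time: 6.4
ee_pos: [0.4729, 0.1938, 0.1126]
eef_rot: [0.568, 0.823, -0.0, 0.0]
ft_force: [0.4, -0.3, -6.7]
width: 0.0257
grip_force: 50.0
```

```bash
python3 - <<'E'
from h import *
c=grab("wrist");save(c,"wrist4.png",k=1.5)
s=r.read_state();print(s["time"],s["ee_pos"],Ro.from_quat(s["eef_rot"]).as_euler("zyx",True).round(2),s["ft_force"],s["grip_force"],s["width"])
R=Ro.from_euler("z",.3648).as_matrix()
for p in((60,-34,27),(60,34,27),(-8,-17,27),(-8,17,27),(-20,73,55),(-85,-34,8)):print(p,(px(c,R@np.array(p)/1000+[.5189,.2075,0])*1.5).round(1))
E
```

```text
6.45 [0.47288941 0.19398058 0.11257736] [-1.1083e+02  1.0000e-02  1.7999e+02] [ 0.0194658  -0.52598088 -5.94585474] 49.98616050928831 0.025556751805632286
(60, -34, 27) [587.4 383.4]
(60, 34, 27) [604.2 255. ]
(-8, -17, 27) [458.  353.4]
(-8, 17, 27) [461.  289.3]
(-20, 73, 55) [448.3 175.3]
(-85, -34, 8) [312.9 368.4]
```

View pics/wrist4.png

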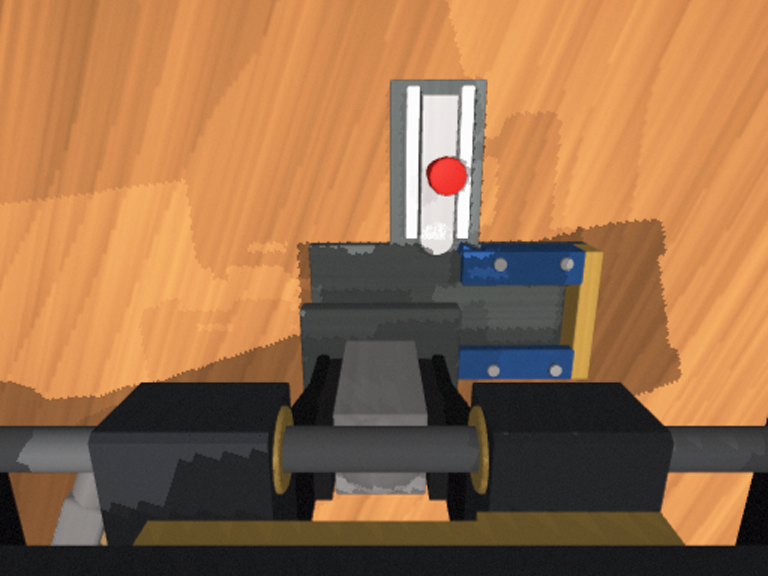

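The knob is at (447,176) and the stop's corners at (602,251) and (588,379), all within 4 px of prediction. The foot's far edge runs from (303,306) to (460,306). I'll zoom in on the same picture to align the foot with the pocket.

```bash
python3 - <<'E'
from h import *
save(load("wrist"),"crop5.png",(195,150,415,262),3.6)
E
```

```text
(no output)
```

View pics/crop5.png

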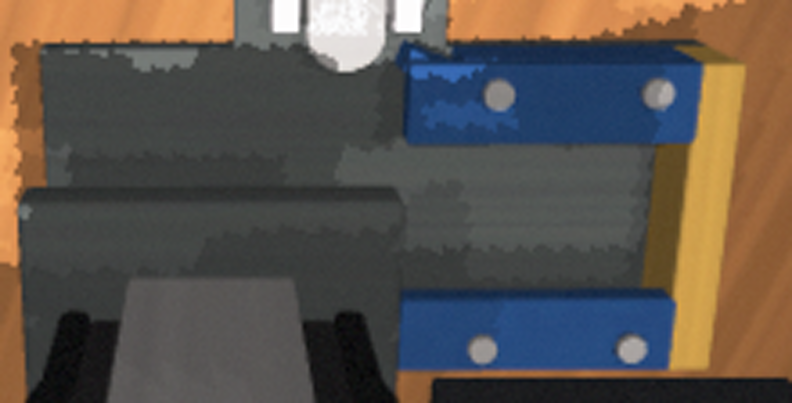

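```bash
python3 - <<'E'
from h import *
c=load("wrist"); C=lambda u,v:(u/3.6+195-.36,v/3.6+150-.36)
ho=[((-8,17,27),C(406,142)),((-8,34,27),C(406,64)),((-8,-17,27),C(401,298)),((-8,-34,27),C(399,370)),((60,34,27),C(744,65)),((60,-34,27),C(710,369)),((-85,34,8),C(42,46)),((-20,73,55),((447-.25)/1.5,(176-.25)/1.5))]
q,e=fit(c,ho,[.5189,.2075,.365]);print("holder",q.round(4),np.degrees(q[2]),e.tolist())
st=[((-30,25,90.1),C(22,203)),((30,25,90.1),C(402,203)),((-30,25,80.1),C(27,188)),((30,25,80.1),C(398,188))]
p,e=fit(c,st,[.472,.194,.365]);print("stake",p.round(4),np.degrees(p[2]),e.tolist())
d=p[:2]-q[:2];ct,sn=np.cos(q[2]),np.sin(q[2]);l=np.array([ct*d[0]+sn*d[1],-sn*d[0]+ct*d[1]]);print("stake in holder",l)
w=np.array([-.05,0])-l; print("move to apron",ct*w[0]-sn*w[1],sn*w[0]+ct*w[1]," xdir",ct,sn)
E
```

```text
holder [0.518  0.2096 0.3715] 21.28387208783804 [[-0.2, 0.9], [0.7, -0.2], [-0.5, 0.5], [-0.8, 0.8], [1.6, -1.3], [0.3, 0.4], [-1.7, 0.6], [0.3, -3.8]]
stake [0.4736 0.1927 0.3629] 20.794659129249293 [[-1.9, 0.7], [2.2, 0.7], [-0.6, -0.6], [0.6, -0.6]]
stake in holder [-0.04752905  0.00038212]
move to apron -0.0021637114755718814 -0.0012529845438413228  xdir 0.9317934405073237 0.3629889588231639
```

```bash
python3 - <<'E'
from h import *
c=load("wrist"); C=lambda u,v:(u/3.6+195-.36,v/3.6+150-.36)
ho=[((-8,17,27),C(406,142)),((-8,34,27),C(406,64)),((-8,-17,27),C(401,298)),((-8,-34,27),C(399,370)),((60,34,27),C(744,65)),((60,-34,27),C(710,369)),((-85,34,8),C(42,46)),((-20,73,55),((447-.25)/1.5,(176-.25)/1.5))]
L=np.array([h[0] for h in ho])/1000.;U=np.array([h[1] for h in ho])
for idx in(range(8),range(7)):
    i=list(idx)
    ok,rv,tv=cv2.solvePnP(L[i],U[i],c["intrinsics"],None,flags=cv2.SOLVEPNP_SQPNP)
    rv,tv=cv2.solvePnPRefineLM(L[i],U[i],c["intrinsics"],None,rv,tv)
    P=cv2.projectPoints(L,rv,tv,c["intrinsics"],None)[0][:,0]; print((P-U).round(1).tolist())
    k=dict(intrinsics=c["intrinsics"],R=cv2.Rodrigues(rv)[0],t=tv[:,0]); print("cam in holder",-k["R"].T@k["t"])
    for u,z in((C(22,203),.0901),(C(402,203),.0901),(C(27,188),.0801),(C(398,188),.0801)):print(at(k,*u,z).round(4))
M=Ro.from_euler("z",.3648).as_matrix();o=-c["R"].T@c["t"];print("calib cam in top-holder",M.T@(o-[.5189,.2075,0]))
E
```

```text
[[-0.1, 1.2], [0.8, 0.5], [-0.4, -0.2], [-0.7, -0.5], [0.9, -0.4], [-0.7, -0.4], [0.4, 0.8], [-0.3, -0.9]]
cam in holder [-0.04380751  0.08993653  0.26837038]
[-0.0767  0.0272  0.0901]
[-0.0176  0.0269  0.0901]
[-0.0776  0.0263  0.0801]
[-0.0168  0.026   0.0801]
[[-0.1, 0.6], [0.8, -0.3], [-0.4, -0.1], [-0.7, 0.0], [0.3, -0.9], [-0.3, 0.2], [0.4, 0.6], [0.2, -3.7]]
cam in holder [-0.04578391  0.07998155  0.27083054]
[-0.0771  0.024   0.0901]
[-0.018   0.0238  0.0901]
[-0.0779  0.0235  0.0801]
[-0.0172  0.0233  0.0801]
calib cam in top-holder [-0.04789063  0.08552197  0.26539607]
```

Emit:
drive_tool --series '[[[-0.1,-0.1,-0.5],0.3],[[-0.1,-0.1,-1.2],0],[[0,0,-1.2],0],[[0,0,-1.2],0],[[0,0,-1.2],0],[[0,0,-0.7],0],[[0,0,-0.4],0],[[0,0,-0.3],0],[[0,0,0],0],[[0,0,0],0]]'

```text
time: 7.7
ee_pos: [0.4709, 0.1927, 0.0459]
eef_rot: [0.565, 0.825, 0.0, 0.0]
ft_force: [0.6, 0.3, -5.9]
width: 0.0256
grip_force: 50.0
```

```bash
python3 - <<'E'
from h import *
c=grab("wrist");save(c,"crop6.png",(195,130,415,262),3.6)
s=r.read_state();print(s["time"],s["ee_pos"],Ro.from_quat(s["eef_rot"]).as_euler("zyx",True).round(2),s["ft_force"])
E
```

```text
7.75 [0.47094227 0.19262865 0.04584372] [-1.1119e+02  3.0000e-02 -1.7999e+02] [-0.09321687 -0.26114972 -5.57840202]
```

View pics/crop6.png

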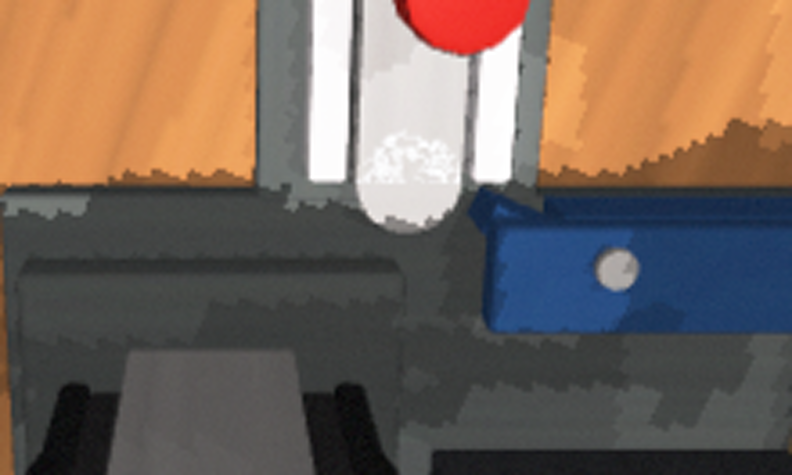

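```bash
python3 - <<'E'
from h import *
c=load("wrist"); C=lambda u,v:(u/3.6+195-.36,v/3.6+130-.36)
th=.3685;M=Ro.from_euler("z",th).as_matrix()
for n,u,z in(("lip in a",(500,332),27),("lip in b",(780,332),27),("lip out a",(500,224),27),("lip out b",(780,224),27),("plate a",(10,188),8),("plate b",(250,188),8),("foot top l",(22,273),23.3),("foot top r",(400,273),23.3),("foot bot l",(25,259),13.3),("foot bot r",(398,259),13.3),("lip front",(487,300),27),("plate left",(5,200),8),("nose",(408,233),17),("tcp",None,0)):
    X=at(c,*C(*u),z/1000) if u else r.read_state()["ee_pos"]; print(n,(M.T@X*1000).round(1))
E
```

```text
lip in a [552.4  26.4  27. ]
lip in b [594.7  26.4  27. ]
lip out a [551.2  43.3  27. ]
lip out b [592.3  43.4  27. ]
plate a [476.2  43.9   8. ]
plate b [515.  44.   8.]
foot top l [480.   34.5  23.3]
foot top r [537.4  34.5  23.3]
foot bot l [479.   33.6  13.3]
foot bot r [538.7  33.6  13.3]
lip front [550.1  31.5  27. ]
plate left [475.3  41.9   8. ]
nose [539.4  39.   17. ]
tcp [508.7  10.1  45.8]
```

Foot and pocket agree to within about 1 mm sideways and in yaw, with about 5 mm left to the plate. Setting down gently.

Emit:
drive_tool --series '[[[0,0,-0.1],0],[[0,0,-0.1],0],[[0,0,-0.1],0],[[0,0,-0.1],0],[[0,0,-0.05],0],[[0,0,-0.03],0],[[0,0,-0.02],0],[[0,0,-0.02],0],[[0,0,0],0],[[0,0,0],0]]'

```text
time: 9.0
ee_pos: [0.4708, 0.1926, 0.0405]
eef_rot: [0.565, 0.825, 0.0, 0.0]
ft_force: [-2.4, -1.0, -0.6]
width: 0.0256
grip_force: 50.0
```

Emit:
drive_tool --series '[[[0.28,0.11,0],0],[[0.28,0.11,0],0],[[0.28,0.11,0],0],[[0.28,0.11,0],0],[[0.28,0.11,0],0],[[0.28,0.11,0],0],[[0.28,0.1,0],0],[[0.28,0.1,0],0],[[0,0,0],0],[[0,0,0],0]]'

```text
time: 10.25
ee_pos: [0.4935, 0.2014, 0.0405]
eef_rot: [0.565, 0.825, 0.0, 0.0]
ft_force: [-1.2, -0.8, 2.2]
width: 0.0254
grip_force: 50.0
```

Emit:
drive_tool --series '[[[0.19,0.07,0],0],[[0.19,0.07,0],0],[[0.19,0.07,0],0],[[0.19,0.08,0],0],[[0.19,0.07,0],0],[[0.19,0.07,0],0],[[0.19,0.08,0],0],[[0.19,0.07,0],0],[[0,0,0],0],[[0,0,0],0]]'

```text
time: 11.5
ee_pos: [0.5081, 0.2069, 0.0405]
eef_rot: [0.565, 0.825, -0.0, -0.0]
ft_force: [-5.2, -2.5, 4.5]
width: 0.0254
grip_force: 50.0
```

Emit:
drive_tool --series '[[[0.19,0.07,0.02],0],[[0.19,0.07,0],0],[[0.19,0.07,0],0],[[0.19,0.08,0],0],[[0.19,0.07,0],0],[[0.19,0.07,0],0],[[0.19,0.08,0],0],[[0.19,0.07,0],0],[[0.19,0.07,0],0],[[0,0,0],0]]'

```text
time: 12.75
ee_pos: [0.5255, 0.2135, 0.0406]
eef_rot: [0.565, 0.825, 0.0, -0.0]
ft_force: [-2.5, -0.6, 2.6]
width: 0.0257
grip_force: 50.0
```

Emit:
drive_tool --series '[[[0.09,0.03,0],0],[[0.09,0.04,0],0],[[0.09,0.03,0],0],[[0.09,0.04,0],0],[[0.09,0.03,0],0],[[0.09,0.04,0],0],[[0.09,0.03,0],0],[[0.09,0.04,0],0],[[0,0,0],0],[[0,0,0],0]]'

```text
time: 14.0
ee_pos: [0.5325, 0.2162, 0.0406]
eef_rot: [0.565, 0.825, -0.0, -0.0]
ft_force: [-4.7, -2.4, 3.1]
width: 0.0259
grip_force: 50.0
```

Emit:
drive_tool --series '[[[0.03,0.01,0],0],[[0.03,0.01,0],0],[[0.03,0.01,0],0],[[0.03,0.01,0],0],[[0.03,0.01,0],0],[[0.03,0.01,0],0],[[0.03,0.01,0],0],[[0.03,0.02,0],0],[[0,0,0],0],[[0,0,0],0]]'

```text
time: 15.25
ee_pos: [0.5349, 0.2171, 0.0405]
eef_rot: [0.565, 0.825, -0.0, -0.0]
ft_force: [-4.9, -2.3, 3.3]
width: 0.0258
grip_force: 50.0
```

Emit:
drive_tool --series '[[[0.02,0.01,0],0],[[0.02,0.01,0],0],[[0.02,0.005,0],0],[[0.02,0.005,0],0],[[0,0,0],0],[[0,0,0],0],[[0,0,0],0],[[0,0,0],0],[[0,0,0],0],[[0,0,0],0]]'

```text
time: 16.5
ee_pos: [0.5357, 0.2174, 0.0406]
eef_rot: [0.565, 0.825, -0.0, -0.0]
ft_force: [-4.2, -2.0, 3.6]
width: 0.0259
grip_force: 50.0
```

Emit:
drive_tool --series '[[[0.02,0.01,0],0],[[0.02,0.01,0],0],[[0.02,0.005,0],0],[[0.02,0.005,0],0],[[0,0,0],0],[[0,0,0],0],[[0,0,0],0],[[0,0,0],0],[[0,0,0],0],[[0,0,0],0]]'

```text
time: 17.75
ee_pos: [0.5364, 0.2177, 0.0406]
eef_rot: [0.565, 0.825, -0.0, -0.0]
ft_force: [-5.5, -2.1, 3.9]
width: 0.0258
grip_force: 50.0
```

Emit:
drive_tool --series '[[[0.02,0.01,0],0],[[0.02,0.01,0],0],[[0.02,0.005,0],0],[[0.02,0.005,0],0],[[0,0,0],0],[[0,0,0],0],[[0,0,0],0],[[0,0,0],0],[[0,0,0],0],[[0,0,0],0]]'

```text
time: 19.0
ee_pos: [0.5366, 0.2178, 0.0406]
eef_rot: [0.565, 0.825, -0.001, -0.0]
ft_force: [-8.6, -3.3, 8.5]
width: 0.0259
grip_force: 50.0
```

Emit:
drive_tool --series '[[[0.02,0.01,0.02],0],[[0.02,0.005,0.02],0],[[0,0,0],0],[[0,0,0],0],[[0,0,0],0],[[0,0,0],0],[[0,0,0],0],[[0,0,0],0],[[0,0,0],0],[[0,0,0],0]]'

```text
time: 20.25
ee_pos: [0.5366, 0.2178, 0.0406]
eef_rot: [0.565, 0.825, -0.001, -0.001]
ft_force: [-9.1, -2.1, 6.1]
width: 0.0256
grip_force: 50.0
```

Emit:
drive_tool --series '[[[0.02,0.01,0.02],0],[[0.02,0.005,0.02],0],[[0.02,0.005,0.02],0],[[0,0,0],0],[[0,0,0],0],[[0,0,0],0],[[0,0,0],0],[[0,0,0],0],[[0,0,0],0],[[0,0,0],0]]'

```text
time: 21.5
ee_pos: [0.5367, 0.2179, 0.0407]
eef_rot: [0.565, 0.825, -0.002, -0.001]
ft_force: [-8.6, -2.3, 2.2]
width: 0.0258
grip_force: 50.0
```

Emit:
drive_tool --series '[[[0.02,0.01,0],0],[[0.02,0.005,0],0],[[0.02,0.005,0],0],[[0,0,0],0],[[0,0,0],0],[[0,0,0],0],[[0,0,0],0],[[0,0,0],0],[[0,0,0],0],[[0,0,0],0]]'

```text
time: 22.75
ee_pos: [0.5367, 0.2179, 0.0407]
eef_rot: [0.565, 0.825, -0.002, -0.001]
ft_force: [-12.6, -4.3, 6.2]
width: 0.0258
grip_force: 50.0
```

Emit:
drive_tool --series '[[[0.02,0.01,0.01],0],[[0.02,0.005,0.01],0],[[0.02,0.01,0.01],0],[[0.02,0.005,0.01],0],[[0.02,0.01,0.01],0],[[0,0,0],0],[[0,0,0],0],[[0,0,0],0],[[0,0,0],0],[[0,0,0],0]]'

```text
time: 24.0
ee_pos: [0.5368, 0.2179, 0.0408]
eef_rot: [0.565, 0.825, -0.003, -0.002]
ft_force: [-15.7, -5.4, 6.4]
width: 0.0257
grip_force: 50.0
```

Emit:
drive_tool --series '[[[0.02,0.01,0.01],0],[[0.02,0.005,0.01],0],[[0.02,0.01,0],0],[[0,0,0],0],[[0,0,0],0],[[0,0,0],0],[[0,0,0],0],[[0,0,0],0],[[0,0,0],0],[[0,0,0],0]]'

```text
time: 25.25
ee_pos: [0.5368, 0.218, 0.0408]
eef_rot: [0.565, 0.825, -0.004, -0.002]
ft_force: [-17.4, -7.2, 7.7]
width: 0.0259
grip_force: 50.0
```

```bash
python3 - <<'E'
from h import *
s=r.read_state();print({k:np.round(s[k],3) for k in("time","ee_pos","ft_force","torque","grip_force","width")})
E
```

```text
{'time': np.float64(25.25), 'ee_pos': array([0.537, 0.218, 0.041]), 'ft_force': array([-17.373,  -7.165,   7.69 ]), 'torque': array([-1.497,  3.917, -0.224]), 'grip_force': np.float64(49.997), 'width': np.float64(0.026)}
```

Emit:
drive_tool --series '[[[0,0,0],0],[[0,0,0],0],[[0,0,0],0],[[0,0,0],0],[[0,0,0],0],[[0,0,0],0],[[0,0,0],0],[[0,0,0],0],[[0,0,0],0],[[0,0,0],0]]'

```text
time: 26.5
ee_pos: [0.5368, 0.218, 0.0408]
eef_rot: [0.565, 0.825, -0.004, -0.002]
ft_force: [-17.6, -6.7, 8.3]
width: 0.0259
grip_force: 50.0
```

Emit:
drive_tool --series '[[[-0.05,-0.02,0],0],[[-0.05,-0.02,-0.01],0],[[-0.05,-0.02,-0.01],0],[[-0.04,-0.01,-0.02],0],[[0,0,0],0],[[0,0,0],0],[[0,0,0],0],[[0,0,0],0],[[0,0,0],0],[[0,0,0],0]]'

```text
time: 27.75
ee_pos: [0.5366, 0.2179, 0.0407]
eef_rot: [0.565, 0.825, -0.002, -0.001]
ft_force: [-9.7, -3.7, 1.2]
width: 0.0256
grip_force: 50.0
```

Emit:
drive_tool --series '[[[-0.04,-0.02,-0.01],0],[[-0.04,-0.01,-0.01],0],[[-0.03,-0.01,-0.02],0],[[0,0,0],0],[[0,0,0],0],[[0,0,0],0],[[0,0,0],0],[[0,0,0],0],[[0,0,0],0],[[0,0,0],0]]'

```text
time: 29.0
ee_pos: [0.5366, 0.2178, 0.0407]
eef_rot: [0.565, 0.825, -0.001, -0.001]
ft_force: [-6.1, -1.9, -0.6]
width: 0.0255
grip_force: 50.0
```

Emit:
drive_tool --series '[[[0,0,0],0],[[0,0,0],0],[[0,0,0],0],[[0,0,0],0],[[0,0,0],0],[[0,0,0],0],[[0,0,0],0],[[0,0,0],0],[[0,0,0],0],[[0,0,0],0]]' --hand 0

```text
time: 30.25
ee_pos: [0.5376, 0.2182, 0.0415]
eef_rot: [0.565, 0.825, 0.0, 0.0]
ft_force: [0.1, -0.0, -0.5]
width: 0.0871
grip_force: 0.0
```

Emit:
drive_tool --series '[[[0,0,0.5],0],[[0,0,1],0],[[0,0,2],0],[[0,0,2],0],[[0,0,2],0],[[0,0,2],0],[[0,0,2],0],[[0,0,0.5],0],[[0,0,0],0],[[0,0,0],0]]'

```text
time: 31.5
ee_pos: [0.5372, 0.2179, 0.1606]
eef_rot: [0.565, 0.825, -0.001, -0.0]
ft_force: [-0.1, 0.5, 0.5]
width: 0.0867
grip_force: 0.0
```

```bash
python3 - <<'E'
from h import *
c=grab("wrist");save(c,"wrist7.png",k=1.5)
s=r.read_state();print(s["time"],s["ee_pos"],s["ft_force"],s["width"])
M=Ro.from_euler("z",.3685).as_matrix()
p=lambda q:M@(np.array(q)/1000+[.559,.0097,0])
for q in((-20,73,55),(20,0,77.5),(60,34,27),(-20,45,55),(-8,17,27)):print(q,p(q).round(4),(px(c,p(q))*1.5).round(1))
E
```

```text
31.55 [0.53722825 0.21794011 0.16060604] [ 1.09770108 -0.20684031  0.72039284] 0.08695418868331166
(-20, 73, 55) [0.473  0.2713 0.055 ] [297.7 162.2]
(20, 0, 77.5) [0.5366 0.2176 0.0775] [378.6 317.2]
(60, 34, 27) [0.5617 0.2637 0.027 ] [449.2 231.6]
(-20, 45, 55) [0.4831 0.2452 0.055 ] [300.2 219.1]
(-8, 17, 27) [0.5044 0.2234 0.027 ] [330.4 260.7]
```

View pics/wrist7.png

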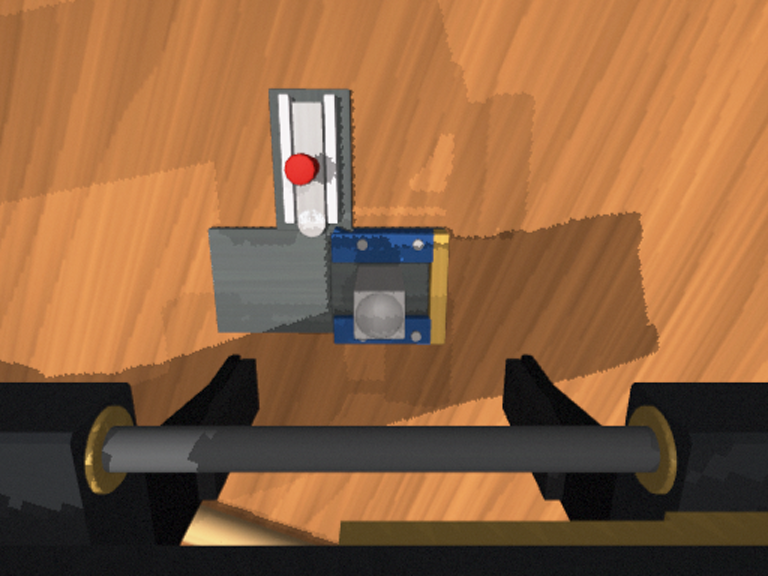

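Wrist view: the stake's dome is at (380,315), expected (379,317) for home, with the foot under the lips against the brass stop at (440,290). The knob is at (301,169), which agrees with the top-view fix of (0.474,0.2685). Next the closed fingers go to the knob's far side.

Emit:
drive_tool --series '[[[-1.8,1.9,0],0],[[-1.8,1.9,0],0],[[-1.8,1.9,0],0],[[-1.8,1.9,0],0],[[0,0,0],0],[[0,0,-2],0],[[0,0,-2],0],[[0,0,-2],0],[[0,0,0],0],[[0,0,0],0]]' --hand 1 --newtons 10

```text
time: 32.8
ee_pos: [0.4658, 0.2944, 0.1017]
eef_rot: [0.565, 0.825, 0.0, -0.0]
ft_force: [0.1, -0.1, 0.3]
width: 0.0017
grip_force: 0.0
```

```bash
python3 - <<'E'
from h import *
c=grab("side");save(c,"side8.png",(90,100,270,230),4)
s=r.read_state();print(s["time"],s["ee_pos"],s["ft_force"],s["width"])
E
```

```text
32.85 [0.46596384 0.29449526 0.10202986] [-0.05821547  0.14930159  0.78825696] 0.0012749791704784524
```

View pics/side8.png

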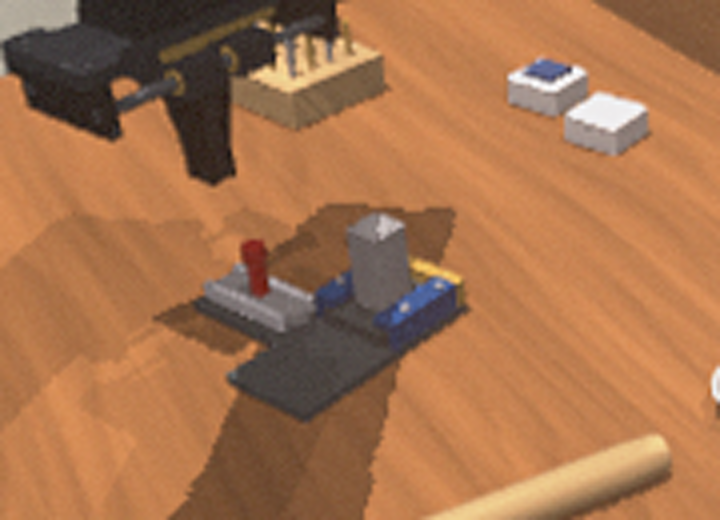

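The stake stands in the pocket at (380,265), and the closed fingers (210,180) are beyond and above the knob (255,265), clear of it. Descending, then pushing.

Emit:
drive_tool --series '[[[0,0,-1.5],0],[[0,0,-1.5],0],[[0,0,-1.5],0],[[0,0,-1],0],[[0,0,-0.4],0],[[0,0,0],0],[[0.11,-0.28,0],0],[[0.11,-0.28,0],0],[[0,0,0],0],[[0,0,0],0]]'

```text
time: 34.1
ee_pos: [0.4679, 0.2886, 0.0426]
eef_rot: [0.565, 0.825, 0.0, 0.0]
ft_force: [-0.5, 0.1, 0.5]
width: 0.0007
grip_force: 0.0
```

Emit:
drive_tool --series '[[[0.11,-0.28,0],0],[[0.11,-0.28,0],0],[[0.11,-0.28,0],0],[[0.11,-0.28,0],0],[[0.11,-0.28,0],0],[[0.11,-0.28,0],0],[[0,0,0],0],[[0,0,0],0],[[0,0,0],0],[[0,0,0],0]]'

```text
time: 35.35
ee_pos: [0.4745, 0.2717, 0.0425]
eef_rot: [0.565, 0.825, -0.0, 0.0]
ft_force: [0.7, -0.9, 0.1]
width: 0.0004
grip_force: 0.0
```

```bash
python3 - <<'E'
from h import *
def red(c):
    im=c["color"].astype(int);m=(im[...,0]>90)&(im[...,1]<50)&(im[...,2]<50);m[:,230:]=0;m[:90]=0;m[260:]=0
    v,u=np.nonzero(m);return (u.mean().round(1),v.mean().round(1),v.min(),len(u)) if len(u) else None
print(red(load("side")));c=grab("side");print(red(c));print(r.read_state()["ft_force"])
M=Ro.from_euler("z",.3685).as_matrix()
for y in (73,63,53,45):print(y,px(c,M@(np.array([-20,y,49])/1000+[.559,.0067,0])))
E
```

```text
(np.float64(153.7), np.float64(166.0), np.int64(160), 54)
(np.float64(157.3), np.float64(167.6), np.int64(162), 63)
[-0.33403807  0.03587747 -0.46971885]
73 [153.18029227 162.78623173]
63 [155.91609943 163.98425021]
53 [158.68028314 165.19469487]
45 [160.91235916 166.17212791]
```

The knob has moved about 13 mm; continuing to its end.

Emit:
drive_tool --series '[[[0.07,-0.19,0],0],[[0.07,-0.19,0],0],[[0.07,-0.19,0],0],[[0.07,-0.19,0],0],[[0.07,-0.19,0],0],[[0.07,-0.19,0],0],[[0,0,0],0],[[0,0,0],0],[[0,0,0],0],[[0,0,0],0]]'

```text
time: 36.65
ee_pos: [0.4786, 0.2603, 0.0425]
eef_rot: [0.565, 0.825, 0.0, 0.0]
ft_force: [-0.2, 0.2, 0.1]
width: 0.0003
grip_force: 0.5
```

Emit:
drive_tool --series '[[[0.02,-0.05,0],0],[[0.02,-0.05,0],0],[[0.02,-0.05,0],0],[[0.02,-0.05,0],0],[[0,0,0],0],[[0,0,0],0],[[0,0,0],0],[[0,0,0],0],[[0,0,0],0],[[0,0,0],0]]'

```text
time: 37.9
ee_pos: [0.4788, 0.2599, 0.0426]
eef_rot: [0.565, 0.825, 0.001, -0.001]
ft_force: [-2.8, 7.5, -1.1]
width: 0.0007
grip_force: 3.2
```

Emit:
drive_tool --series '[[[0.02,-0.05,0],0],[[0.02,-0.05,0],0],[[0,0,0],0],[[0,0,0],0],[[0,0,0],0],[[0,0,0],0],[[0,0,0],0],[[0,0,0],0],[[0,0,0],0],[[0,0,0],0]]'

```text
time: 39.15
ee_pos: [0.4789, 0.2598, 0.0426]
eef_rot: [0.564, 0.826, 0.001, -0.001]
ft_force: [-2.8, 9.3, -0.7]
width: 0.0003
grip_force: 4.6
```

Emit:
drive_tool --series '[[[-0.1,0.3,0],0],[[-0.2,0.5,0],0],[[-0.3,0.8,0],0],[[-0.2,0.5,1],0],[[0,0,2.5],0],[[0,0,3],0],[[0,0,3],0],[[0,0,3],0],[[0,0,0],0],[[0,0,0],0]]'

```text
time: 40.4
ee_pos: [0.4717, 0.2783, 0.1674]
eef_rot: [0.565, 0.825, -0.0, 0.0]
ft_force: [0.6, -0.2, 0.3]
width: 0.0007
grip_force: 0.0
```

Emit:
drive_tool --series '[[[2,-2,0],0],[[2,-2,0],0],[[2,-2,0],0],[[1,-2,0],0],[[0,0,0],0],[[0,0,0],0],[[0,0,0],0],[[0,0,0],0],[[0,0,0],0],[[0,0,0],0]]'

```text
time: 41.65
ee_pos: [0.5418, 0.1984, 0.1675]
eef_rot: [0.565, 0.825, 0.0, 0.0]
ft_force: [0.0, 0.4, 0.9]
width: 0.0003
grip_force: 0.0
```

```bash
python3 - <<'E'
from h import *
c=grab("wrist");save(c,"wrist9.png",(110,80,330,245),3.6)
s=r.read_state();print(s["time"],s["ee_pos"],s["ft_force"])
M=Ro.from_euler("z",.3685).as_matrix()
p=lambda q:M@(np.array(q)/1000+[.559,.0097,0])
for q in((-20,73,55),(-20,45,55),(-20,5,19),(20,0,77.5),(60,34,27),(-8,17,27)):print(q,((px(c,p(q))-[110,80])*3.6).round(0))
E
```

```text
41.7 [0.54181133 0.19840107 0.1674958 ] [-0.36019801  0.45155452  0.30523935]
(-20, 73, 55) [332.   0.]
(-20, 45, 55) [337. 140.]
(-20, 5, 19) [364. 294.]
(20, 0, 77.5) [525. 371.]
(60, 34, 27) [692. 180.]
(-8, 17, 27) [408. 251.]
```

View pics/wrist9.png

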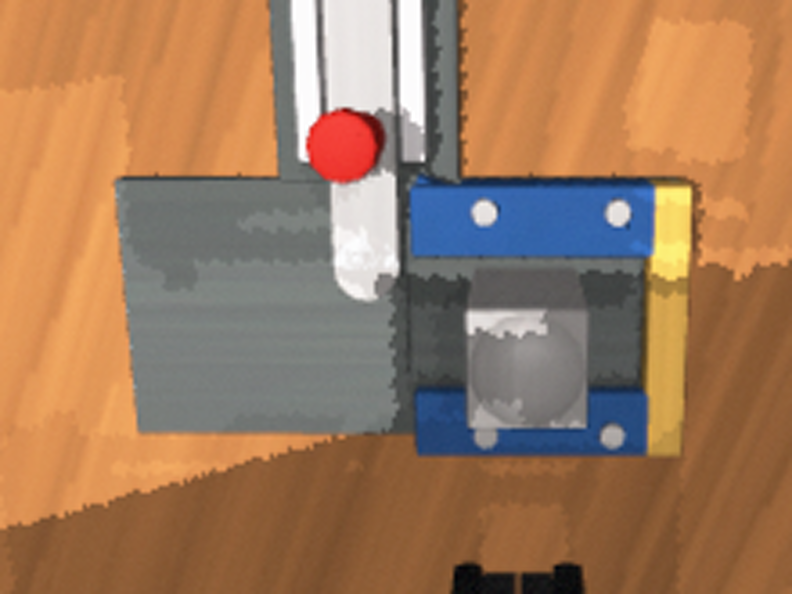

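The bolt nose is at (362,299), expected (364,294) when fully across. The knob is at (345,146), expected (337,140). The stake's dome is at (527,370), expected (525,371) for home. The robot is clear of everything.

```bash
python3 -c "
from bench import r
print(r.close_job())"
```

```text
the job is handed in; nothing more can be done
None
```

The stake is home against the brass stop, pressed with about 19 N at the wrist (an estimated 12–19 N on the stop after friction) for over a second. The bolt is fully across behind its foot, the jar, dish and hammer were not touched, and the job is handed in at about 42 s.

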